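Open the child-resistant solvent bottle

ROBOT

A 6-joint arm with a two-finger parallel gripper is mounted at the origin on the work surface. World frame = base frame: x ahead of the robot, y to its left, z up, the work surface at z = 0. Lengths are in m, angles in rad, forces in N, time in s.
With the tool pointing down it reaches from about 0.325 to 0.9 m from the base axis. Payload 6.1 kg.
Tool frame: the origin (TCP) lies midway between the tips of the shut fingers; the grasp point (between the pads) lies 19 mm behind it; z points along the fingers, y is the line along which they close (so a half turn about z gives the same grasp; the last joint's range is limited). The gripper opens to 87 mm and grips with 3 to 60 N. Pads are 19 mm wide; open, the fingers measure 117 mm over their backs; the gripper's body (75 mm by 190 mm) begins 51 mm behind the grasp point.
Start: joints at [1.166, 0.22, 1.526, -0, 1.395, -0.126], TCP at [0.172, 0.601, 0.196] pointing down, gripper open.
Joint ranges: [-2.98, 2.98], [-0.91, 2.08], [0.09, 2.57], [-1.24, 4.39], [0.2, 2.65], [-2.68, 2.68]. Speed limits (rad/s): [2.57, 2.57, 3.01, 3.14, 3.14, 3.14].

INTERFACE

Orientations are given as a rotation vector (axis times angle).
In Python, from bench import monitor, grab_frame, workorder gives the robot as it stands.
- The arm moves only by the shell command python3 -m pendant 'ROWS' [OPENING] [FORCE]. ROWS is JSON, one flat list of numbers, 6 for each row, row after row: the shift along the tool's x, y, z as a fraction of full scale, then the turn, a rotation vector about the tool's x, y, z as a fraction of full scale. A call has 1 to 8 rows; each row is the pose to reach, as a shift and turn from the pose commanded when the call began, along the tool's axes at that moment; what a row does not reach only later rows make up. Full scale, the value 1, is 50 cm for a shift and 90 degrees for a turn. A row lasts 1/12 s, in which the tool goes at most 41.7 mm and 7.16 degrees, less where a joint would pass 70% of its speed; a pose out of reach is approached as far as the arm can. A call with a number of a shift or a turn outside -1 to 1 is refused whole. A call with a gripper value outside its range is refused whole. OPENING is the opening, from -1 (shut) to 1 (fully open), set as the call begins (- or left out, the last holds). The fingers move at their own pace and stop on an object; FORCE is the grip in N (left out, the last holds). Time passes only in rows, so rows that repeat a pose let the fingers close. It gives the time, the measured TCP pose, the force, the opening and the grip force at its end, in the units of the state.
- monitor.state(): the state, without advancing time (a new reading comes with each control period).
- grab_frame(name): name is "scene" or "top"; returns a dict with "pixels" (480x640x3 uint8, red, green, blue), "depth" (480x640 float32, m along the optical axis (not along the pixel's ray), 0 where there is no reading), "vfov" (degrees; the focal length in pixels is half the picture's height over the tangent of half this angle, whatever the lens; pixels are square), "cx", "cy" (the principal point, pixels), "T" (4x4, takes a point from camera to world coordinates). Camera axes: x right, y up, looking along -z (the intrinsics and any distortion apply to the point x, -y, -z); pixel columns grow to the right and rows downward; lengths in m; the calibration is good to about 2 mm. A picture is of the moment at which its call begins.
- workorder.sign_off(): hands the job in; it is judged then, once.
The state is a dict: "clock": time; "joint_positions": joint angles; "joint_velocities": joint speeds; "effort": joint torques, N m; "tool_pos": TCP position; "tcp_rot": TCP orientation; "ft_force": force on the tool from outside, world axes, zero at the start; "wrist_torque": the same for the moment, N m; "grip_width": finger opening in m; "grasp_force": force on a finger pad.
Only numpy, scipy, OpenCV 4.12 (cv2) and the standard library are available. Lean on these libraries where they do the work, as an engineer would, in place of code of your own. Each camera call takes 0.05 s, during which the arm holds its last target. There are 200 camera calls.

TASK

Open the square solvent bottle that stands in the bench holder: its child-resistant cap only clicks round unless it is pushed down firmly while it is turned anticlockwise (seen from above). Feel your way down: 16 to 20 N on the cap does it, and more than 35 N would crush the soft neck; leave the bottle down in its holder. When the thread lets go, lift the cap off, set it the same way up, flat inside the round steel parts dish, without dropping it, let go, and leave the other things on the bench where they are.

Things in the scene. Friction and masses are not known exactly. Their poses are not given: they have to be found in the camera images.
- cap: Two-piece child-resistant cap, black ribbed plastic, 48 mm across, on the bottle's neck. Origin and axes are the hidden inner cap's: on its axis, z up, 140 mm above the bottle's underside. The outer shell, 37 mm high, turns on it with weak clicks and slides loosely up and down: its underside starts 0 to 4 mm below this origin and stays where it is left.
- cap_top (a point): Centre of the shell's flat round top, 33 to 37 mm above cap's origin. Pushed down, the shell meets a spring at 33 mm; its teeth meet the inner cap's at 32 mm and about 8 N, mesh at 12 to 14 N as turning finds the gaps, and bottom hard at 31 mm. Meshed, the inner cap turns too: 33 to 46 degrees frees it, plus up to 23 to find the teeth, so turn 75 to 83. Then it lifts straight off in 20 mm.
- bottle: Square plastic solvent bottle, off-white with a paper label, 66 x 66 mm and 126 mm to the top of its shoulder, round neck 32 mm across up to 158 mm. Origin: centre of its underside, z up. About 0.45 kg, loose in its holder with 1.5 mm play each side, so it cannot turn. The freed cap weighs 45 g.
- holder: Aluminium bottle holder, screwed to the bench: square block 89 x 89 mm, 50 mm high, with a square well 69 mm wide that holds the bottle. Origin: centre of its underside on the bench; the well's floor is 6 mm above it.
- dish_in (a point): Centre of the inner floor of the round steel parts dish, 4 mm above the bench, z up. Flat floor about 104 mm across, sloping rim 144 mm across and 18 mm above the bench. The dish does not move.
- flux_jar: Bystander: small clear jar with white lid, 45 mm across, 40 mm high. Origin: centre of its underside.
- solder_spool: Bystander: metal spool of solder standing on its flange, 60 mm across, 40 mm high. Origin: centre of its underside.
- screwdriver: Bystander: screwdriver lying on the bench, about 190 mm long, handle to -x of its own frame. Origin: middle of its underside.
- brush: Bystander: brush lying on the bench, about 170 mm long, handle to -x of its own frame. Origin: middle of its underside.
Not all that is in view belongs to the job. What is shaped like the bottle but blue or purple is not meant.

How it is judged:
By the outcome, as a careful person would: the job done as asked, in the order asked, and still so for the second after the job is handed in, with the robot touching nothing.
It also fails if it takes over 64 s, if anything falls off the work surface, if the arm or the gripper's body presses on something with over 40 N, if the wrist force passes 120 N, or if a joint passes its speed limit or range.

## Working session

There is one attempt and no reset: what is moved stays moved. The work goes in short steps, Python scripts to look and compute and a shell command to move; the robot and the scene stay as the last step left them, time stands still between calls to the robot, and variables do not carry over. Pictures are saved under pics/ and viewed, at most 10 in all, crops included, and the job is handed in when it is done.

```bash
mkdir -p pics; ls
cat > h.py <<'E'
import numpy as np,cv2
from bench import monitor,grab_frame,workorder
def cloud(f):
    d=f["depth"];h,w=d.shape;fl=h/2/np.tan(np.radians(f["vfov"])/2)
    u,v=np.meshgrid(np.arange(w),np.arange(h))
    P=np.stack([(u-f["cx"])/fl*d,-(v-f["cy"])/fl*d,-d,np.ones_like(d)],-1)
    return (P@np.array(f["T"]).T)[...,:3]
E
python3 - <<'E'
from h import *
np.set_printoptions(precision=4,suppress=True)
for n in("scene","top"):
    f=grab_frame(n);cv2.imwrite(f"pics/{n}0.png",f["pixels"][...,::-1]);np.savez(f"{n}.npz",**{k:np.array(v) for k,v in f.items()})
    print(n,f.keys(),f["vfov"],f["cx"],f["cy"],np.array(f["T"]))
print(monitor.state())
E
```

```text
pics
scene dict_keys(['pixels', 'depth', 'vfov', 'cx', 'cy', 'T']) 46.07016422243391 320.92807935193116 241.13138406746026 [[ 0.7658 -0.5207  0.3773  0.9576]
 [ 0.6428  0.6345 -0.4291 -0.4674]
 [-0.016   0.5712  0.8207  1.0691]
 [ 0.      0.      0.      1.    ]]
top dict_keys(['pixels', 'depth', 'vfov', 'cx', 'cy', 'T']) 55.27568384541065 319.76153546545686 243.50158481793042 [[-0.0143  0.9989 -0.0456  0.4798]
 [-0.9996 -0.0131  0.0264  0.0148]
 [ 0.0257  0.046   0.9986  1.1847]
 [ 0.      0.      0.      1.    ]]
{'clock': 0.1, 'joint_positions': array([ 1.1659,  0.2212,  1.5275,  0.    ,  1.3947, -0.1261]), 'joint_velocities': array([ 0.0001, -0.0029, -0.002 , -0.0004, -0.0013,  0.0012]), 'effort': array([  0.0019, -49.594 , -38.852 ,   0.0703,   0.0515,  -0.0001]), 'tool_pos': array([0.1717, 0.6003, 0.1945]), 'tcp_rot': array([-0.4364, -3.1106,  0.0027]), 'ft_force': array([-0.0352,  0.626 , -0.1023]), 'wrist_torque': array([-0.018 , -0.0273,  0.0037]), 'grasp_force': 0.0, 'grip_width': 0.08691517362560398}
```

View pics/scene0.png

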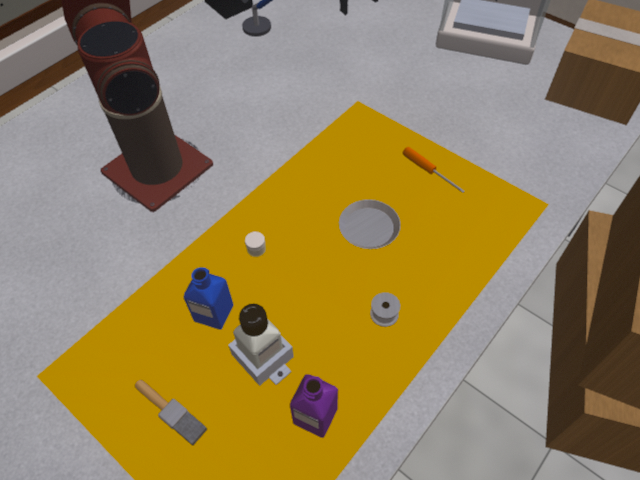

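View pics/top0.png

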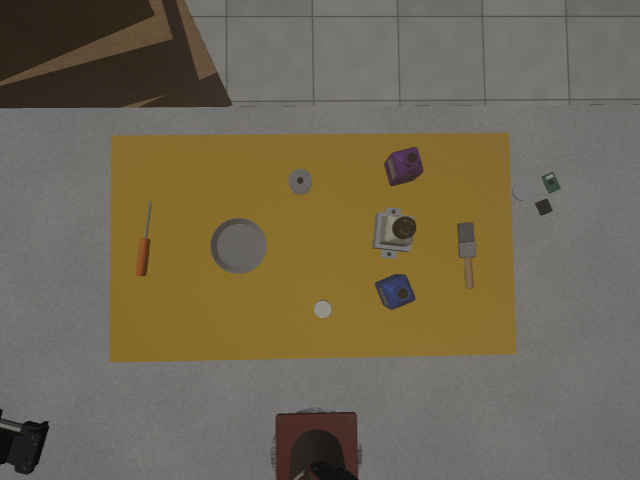

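The scene picture shows the black cap at (254,320), the off-white bottle in its holder below it, and the dish at (369,224). In the top view the cap is at (403,227), the dish at (238,246), and the blue and purple decoys at (397,292) and (404,166).

Run:
```python
from h import *
np.set_printoptions(precision=4,suppress=True)
for n,cap,dish in(("scene",(254,320),(369,224)),("top",(403,227),(238,246))):
    f=dict(np.load(n+".npz"));P=cloud(f);px=f["pixels"].astype(int)
    v,u=np.mgrid[:480,:640]
    def near(c,r): return np.hypot(u-c[0],v-c[1])<r
    m=near(cap,26)&(px.max(2)<75)&(P[...,2]>.165)&(P[...,2]<.2)
    q=P[m]; zt=np.median(q[:,2][q[:,2]>np.percentile(q[:,2],40)])
    t=m&(abs(P[...,2]-zt)<.004)
    (x,y),r=cv2.minEnclosingCircle((P[t][:,:2]*1000).astype(np.float32))
    print(n,"cap n",t.sum(),"ztop",zt,"mean",P[t].mean(0),"circ",x,y,r)
    d=near(dish,40)&(px.max(2)-px.min(2)<50)
    q=P[d&(P[...,2]<.03)];(x,y),r=cv2.minEnclosingCircle((q[:,:2]*1000).astype(np.float32))
    print(" dish",d.sum(),x,y,r,"floor z",np.median(P[near(dish,8)][:,2]))
    # holder top
    s=near(cap,60)&(abs(P[...,2]-.05)<.004)&(px.max(2)-px.min(2)<40)
    print(" holder",s.sum(),cv2.minAreaRect((P[s][:,:2]*1000).astype(np.float32)))
    b=(px.max(2)-px.min(2)>60)&(px[...,2]<60)&(px[...,0]>120); print(" mat z",np.median(P[b][:,2]))
```

```text
scene cap n 470 ztop 0.18297908157277099 mean [ 0.559  -0.203   0.1825] circ 557.6145629882812 -203.13446044921875 24.016759872436523
 dish 2348 526.8832397460938 198.2506103515625 78.53038024902344 floor z 0.004273386994273043
 holder 603 ((507.64453125, -198.0215301513672), (90.74398803710938, 191.0899658203125), 85.03942108154297)
 mat z 0.0013312501413715871
top cap n 333 ztop 0.1831936115446159 mean [ 0.5598 -0.1996  0.1825] circ 560.0504150390625 -199.75424194335938 23.754465103149414
 dish 2490 531.4278564453125 192.33163452148438 71.46634674072266 floor z 0.004253987514130975
 holder 360 ((573.2637329101562, -201.28652954101562), (89.4635238647461, 280.0024719238281), 82.97174072265625)
 mat z 0.0010898026171015651
```

```bash
cat >> h.py <<'E'
from scipy.spatial.transform import Rotation as Ro
def goal(x,y,z,yaw=None):
    "shift (fractions) in tool axes to world point, and tool-z turn fraction to bring tool y to yaw deg"
    s=monitor.state();R=Ro.from_rotvec(s["tcp_rot"])
    d=R.inv().apply(np.array([x,y,z])-s["tool_pos"])/.5
    M=R.as_matrix();cy=np.degrees(np.arctan2(M[1,1],M[0,1]))
    a=np.array([0,0,-1.]);t=R.inv().apply(np.cross(M[:,2],a))/(np.pi/2)
    print("t",s["clock"],"pos",s["tool_pos"].round(4),"yaw",cy.round(2),"F",s["ft_force"].round(2),"Tq",s["wrist_torque"].round(2),"w",round(s["grip_width"],4),"g",s["grasp_force"])
    print(" shift",d.round(4),"tilt fix",t.round(4),"turn",None if yaw is None else round((cy-yaw)/90,4),"q",s["joint_positions"].round(3))
E
python3 -m pendant '[-0.053,-0.06,-0.03,0,0,0, -0.106,-0.12,-0.06,0,0,0, -0.159,-0.18,-0.09,0,0,0, -0.212,-0.24,-0.12,0,0,0, -0.265,-0.3,-0.13,0,0,0, -0.318,-0.36,-0.13,0,0,0, -0.371,-0.42,-0.13,0,0,0, -0.424,-0.48,-0.13,0,0,0]' 1 10
python3 -m pendant '[-0.053,-0.06,0,0,0,0.06, -0.106,-0.12,0,0,0,0.12, -0.159,-0.18,0,0,0,0.18, -0.212,-0.24,0,0,0,0.24, -0.265,-0.3,0,0,0,0.3, -0.318,-0.36,0,0,0,0.36, -0.371,-0.42,0,0,0,0.42, -0.424,-0.48,0,0,0,0.48]'
python3 -c "
from h import *
goal(.559,-.2015,.25,-20)"
```

```text
clock: 0.77
tool_pos: [0.31, 0.3099, 0.2604]
tcp_rot: [0.436, 3.111, 0.0]
ft_force: [1.1, 0.2, -0.5]
grip_width: 0.0863
grasp_force: 0.0
clock: 1.43
tool_pos: [0.4477, 0.0207, 0.2604]
tcp_rot: [1.558, 2.728, 0.0]
ft_force: [1.0, 1.6, 0.6]
grip_width: 0.087
grasp_force: 0.0
t 1.4333 pos [0.4477 0.0207 0.2604] yaw 30.54 F [1.02 1.58 0.56] Tq [ 0.   -0.01 -0.03] w 0.087 g 0.0
 shift [-0.4958 -0.0342  0.0207] tilt fix [ 0.0001 -0.0001 -0.    ] turn 0.5616 q [-0.13  -0.253  1.874  0.     1.521 -0.663]
```

```bash
python3 -m pendant '[-0.08,-0.005,0,0,0,0.075, -0.16,-0.01,0,0,0,0.15, -0.24,-0.015,0,0,0,0.225, -0.32,-0.02,0,0,0,0.3, -0.4,-0.025,0.01,0,0,0.375, -0.46,-0.03,0.02,0,0,0.45, -0.49,-0.034,0.02,0,0,0.525, -0.496,-0.034,0.02,0,0,0.56]'
python3 -m pendant '[0,0,0,0,0,0, 0,0,0,0,0,0]'
python3 - <<'E'
from h import *
goal(.559,-.2015,.147,-20)
for n in("scene","top"):
    f=grab_frame(n);cv2.imwrite(f"pics/{n}1.png",cv2.resize(f["pixels"][180:420,120:440] if n=="scene" else f["pixels"][110:350,240:560],None,fx=2,fy=2)[...,::-1])
E
```

```text
clock: 2.1
tool_pos: [0.56, -0.202, 0.2487]
tcp_rot: [-2.574, -1.799, 0.003]
ft_force: [-0.1, -0.1, -1.1]
grip_width: 0.0869
grasp_force: 0.0
clock: 2.27
tool_pos: [0.5597, -0.1989, 0.2498]
tcp_rot: [-2.564, -1.813, 0.001]
ft_force: [0.2, 0.5, -0.1]
grip_width: 0.0869
grasp_force: 0.0
t 2.2667 pos [ 0.5597 -0.1989  0.2498] yaw -19.49 F [ 0.23  0.48 -0.07] Tq [-0.08  0.06  0.  ] w 0.0869 g 0.0
 shift [-0.0054  0.0008  0.2057] tilt fix [-0.0009 -0.0002 -0.    ] turn 0.0057 q [-0.474  0.118  1.541  0.     1.484 -0.134]
```

View pics/scene1.png

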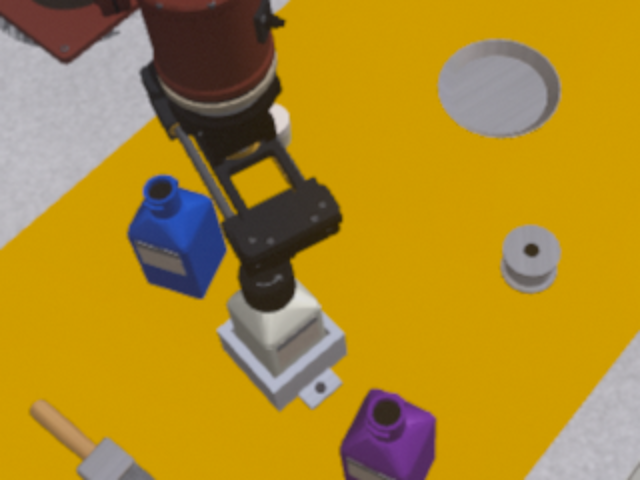

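The scene crop shows the open gripper above the cap (crop (268,280)), decoys clear of it. I'll descend, then check before closing.

```bash
python3 -m pendant '[-0.005,0,0.03,0,0,0, -0.005,0,0.07,0,0,0, -0.005,0,0.11,0,0,0, -0.005,0,0.15,0,0,0, -0.005,0,0.18,0,0,0, -0.005,0,0.2,0,0,0, -0.005,0,0.205,0,0,0, -0.005,0,0.205,0,0,0]'
python3 -m pendant '[0,0,0,0,0,0, 0,0,0,0,0,0, 0,0,0,0,0,0]'
python3 -c "
from h import *
goal(.559,-.2015,.147,-20)"
```

```text
clock: 3.03
tool_pos: [0.5589, -0.2007, 0.1477]
tcp_rot: [-2.565, -1.813, 0.001]
ft_force: [0.4, -1.1, -0.0]
grip_width: 0.0872
grasp_force: 0.0
clock: 3.28
tool_pos: [0.56, -0.2017, 0.1495]
tcp_rot: [2.565, 1.811, 0.002]
ft_force: [0.6, 0.4, 0.3]
grip_width: 0.087
grasp_force: 0.0
t 3.2833 pos [ 0.56   -0.2017  0.1495] yaw -19.56 F [0.58 0.36 0.31] Tq [-0.07  0.03 -0.01] w 0.087 g 0.0
 shift [-0.0004 -0.002   0.0049] tilt fix [0.0014 0.0002 0.    ] turn 0.0049 q [-0.478  0.184  1.657  0.     1.298 -0.137]
```

```bash
python3 -m pendant '[0,0,0,0,0,0, 0,0,0,0,0,0, 0,0,0,0,0,0, 0,0,0,0,0,0, 0,0,0,0,0,0, 0,0,0,0,0,0, 0,0,0,0,0,0, 0,0,0,0,0,0]' -1 5
python3 -m pendant '[0,0,0,0,0,0, 0,0,0,0,0,0, 0,0,0,0,0,0]'
python3 -c "
from h import *
goal(.559,-.2015,.147,-20)"
```

```text
clock: 3.95
tool_pos: [0.559, -0.2012, 0.148]
tcp_rot: [-2.566, -1.811, 0.001]
ft_force: [-1.6, 0.3, 0.8]
grip_width: 0.0475
grasp_force: 5.0
clock: 4.2
tool_pos: [0.5591, -0.2013, 0.148]
tcp_rot: [-2.567, -1.811, 0.0]
ft_force: [-1.4, 0.7, 0.7]
grip_width: 0.0477
grasp_force: 5.0
t 4.2 pos [ 0.5591 -0.2013  0.148 ] yaw -19.57 F [-1.37  0.7   0.66] Tq [-0.03  0.28  0.06] w 0.0477 g 5.0003976782318205
 shift [-0.0005  0.      0.002 ] tilt fix [-0.0002  0.      0.    ] turn 0.0048 q [-0.478  0.185  1.658 -0.     1.298 -0.137]
```

```bash
python3 -m pendant '[0,0,0,0,0,0, 0,0,0,0,0,0, 0,0,0,0,0,0, 0,0,0.002,0,0,0, 0,0,0.004,0,0,0, 0,0,0.006,0,0,0, 0,0,0.006,0,0,0, 0,0,0.006,0,0,0]' -1 50
python3 -m pendant '[0,0,0.002,0,0,0, 0,0,0.002,0,0,0, 0,0,0.002,0,0,0]'
python3 -m pendant '[0,0,0.002,0,0,0, 0,0,0.002,0,0,0, 0,0,0.002,0,0,0]'
python3 -c "
from h import *
goal(.559,-.2015,.147,-20)"
```

```text
clock: 4.87
tool_pos: [0.5592, -0.2013, 0.145]
tcp_rot: [2.567, 1.811, 0.0]
ft_force: [-0.1, 0.0, 1.3]
grip_width: 0.0458
grasp_force: 50.0
clock: 5.12
tool_pos: [0.5595, -0.2015, 0.1446]
tcp_rot: [2.566, 1.811, 0.001]
ft_force: [-0.8, 0.8, 5.2]
grip_width: 0.0459
grasp_force: 50.0
clock: 5.37
tool_pos: [0.5598, -0.2016, 0.1442]
tcp_rot: [2.566, 1.811, 0.001]
ft_force: [-2.1, 2.3, 7.5]
grip_width: 0.0459
grasp_force: 50.0
t 5.3667 pos [ 0.5598 -0.2016  0.1442] yaw -19.57 F [-2.1   2.31  7.53] Tq [0.14 0.52 0.02] w 0.0459 g 50.00320989493048
 shift [-0.0004 -0.0014 -0.0056] tilt fix [0.001  0.0001 0.    ] turn 0.0047 q [-0.478  0.189  1.662  0.     1.29  -0.137]
```

```bash
python3 -m pendant '[0,0,0.002,0,0,0, 0,0,0.004,0,0,0, 0,0,0.004,0,0,0, 0,0,0.004,0,0,0]'
python3 -m pendant '[0,0,0.002,0,0,0, 0,0,0.002,0,0,0, 0,0,0.002,0,0,0]'
```

```text
clock: 5.7
tool_pos: [0.5602, -0.2017, 0.1432]
tcp_rot: [2.565, 1.81, 0.002]
ft_force: [-3.0, 1.6, 11.5]
grip_width: 0.0458
grasp_force: 50.0
clock: 5.95
tool_pos: [0.5606, -0.2019, 0.143]
tcp_rot: [2.564, 1.81, 0.003]
ft_force: [-4.0, 1.6, 14.3]
grip_width: 0.0461
grasp_force: 50.0
```

```bash
python3 -m pendant '[0,0,0.003,0,0,0, 0,0,0.003,0,0,0, 0,0,0.003,0,0,0]'
python3 -m pendant '[0,0,0,0,0,-0.03, 0,0,0,0,0,-0.06, 0,0,0,0,0,-0.09, 0,0,0,0,0,-0.12, 0,0,0,0,0,-0.12]'
python3 -c "
from h import *
goal(.559,-.2015,.143,60)"
```

```text
clock: 6.2
tool_pos: [0.5611, -0.202, 0.1424]
tcp_rot: [2.563, 1.809, 0.004]
ft_force: [-4.1, 3.6, 18.0]
grip_width: 0.0462
grasp_force: 50.0
clock: 6.62
tool_pos: [0.5609, -0.2022, 0.1423]
tcp_rot: [2.379, 2.045, 0.003]
ft_force: [-5.1, 1.0, 17.2]
grip_width: 0.046
grasp_force: 50.0
t 6.6167 pos [ 0.5609 -0.2022  0.1423] yaw -8.63 F [-5.12  0.97 17.21] Tq [ 0.27  0.97 -0.03] w 0.046 g 49.99927370692603
 shift [ 0.0008 -0.004  -0.0014] tilt fix [ 0.003   0.0011 -0.    ] turn -0.7625 q [-0.478  0.19   1.663 -0.     1.283 -0.328]
```

```bash
python3 -m pendant '[0,0,0,0,0,-0.03, 0,0,0,0,0,-0.06, 0,0,0,0,0,-0.09, 0,0,0,0,0,-0.12, 0,0,0,0,0,-0.15, 0,0,0,0,0,-0.15]'
python3 -c "
from h import *
goal(.559,-.2015,.143,60)"
```

```text
clock: 7.12
tool_pos: [0.561, -0.2022, 0.1424]
tcp_rot: [2.122, 2.31, 0.002]
ft_force: [-3.7, 2.3, 18.2]
grip_width: 0.046
grasp_force: 50.0
t 7.1167 pos [ 0.561  -0.2022  0.1424] yaw 4.87 F [-3.69  2.29 18.24] Tq [ 0.35  0.87 -0.03] w 0.046 g 50.01393863582052
 shift [ 0.0016 -0.0039 -0.0013] tilt fix [0.0028 0.0017 0.    ] turn -0.6125 q [-0.478  0.19   1.663  0.     1.283 -0.563]
```

```bash
python3 -m pendant '[0,0,0,0,0,-0.03, 0,0,0,0,0,-0.06, 0,0,0,0,0,-0.09, 0,0,0,0,0,-0.12, 0,0,0,0,0,-0.15, 0,0,0,0,0,-0.18, 0,0,0,0,0,-0.2, 0,0,0,0,0,-0.2]'
python3 -c "
from h import *
goal(.559,-.2015,.143,60)"
```

```text
clock: 7.78
tool_pos: [0.561, -0.2026, 0.1424]
tcp_rot: [1.735, 2.612, 0.0]
ft_force: [-4.5, 1.3, 16.0]
grip_width: 0.046
grasp_force: 50.0
t 7.7833 pos [ 0.561  -0.2026  0.1424] yaw 22.83 F [-4.49  1.32 16.05] Tq [ 0.15  0.79 -0.06] w 0.046 g 49.98315604927484
 shift [ 0.0035 -0.0029 -0.0013] tilt fix [0.002 0.003 0.   ] turn -0.413 q [-4.780e-01  1.900e-01  1.663e+00 -1.000e-03  1.282e+00 -8.770e-01]
```

```bash
python3 -m pendant '[0,0,0.001,0,0,-0.03, 0,0,0.001,0,0,-0.06, 0,0,0.001,0,0,-0.09, 0,0,0.001,0,0,-0.12, 0,0,0.001,0,0,-0.15, 0,0,0.001,0,0,-0.18, 0,0,0.001,0,0,-0.2, 0,0,0.001,0,0,-0.2]'
python3 -m pendant '[0,0,0,0,0,-0.03, 0,0,0,0,0,-0.06, 0,0,0,0,0,-0.09, 0,0,0,0,0,-0.12, 0,0,0,0,0,-0.15, 0,0,0,0,0,-0.18, 0,0,0,0,0,-0.22, 0,0,0,0,0,-0.22]'
python3 -c "
from h import *
goal(.559,-.2015,.143,60)"
```

```text
clock: 8.45
tool_pos: [0.5612, -0.2027, 0.1421]
tcp_rot: [1.305, 2.851, -0.001]
ft_force: [-4.0, 1.0, 16.5]
grip_width: 0.0464
grasp_force: 50.0
clock: 9.12
tool_pos: [0.5613, -0.2024, 0.1422]
tcp_rot: [0.793, 3.034, -0.002]
ft_force: [-2.9, 2.0, 18.4]
grip_width: 0.0458
grasp_force: 50.0
t 9.1167 pos [ 0.5613 -0.2024  0.1422] yaw 60.71 F [-2.87  2.01 18.42] Tq [ 0.32  0.78 -0.02] w 0.0458 g 50.00159674527822
 shift [ 0.0048 -0.0007 -0.0017] tilt fix [0.0001 0.0038 0.    ] turn 0.0079 q [-0.478  0.191  1.663  0.     1.282 -1.538]
```

```bash
python3 -m pendant '[0,0,-0.004,0,0,0, 0,0,-0.008,0,0,0, 0,0,-0.012,0,0,0, 0,0,-0.016,0,0,0, 0,0,-0.02,0,0,0, 0,0,-0.02,0,0,0]'
python3 -m pendant '[0,0,-0.004,0,0,0, 0,0,-0.008,0,0,0, 0,0,-0.008,0,0,0, 0,0,-0.008,0,0,0]'
python3 -m pendant '[0,0,-0.004,0,0,0, 0,0,-0.008,0,0,0, 0,0,-0.008,0,0,0, 0,0,-0.008,0,0,0]'
python3 -c "
from h import *
goal(.559,-.2015,.143,60)"
```

```text
clock: 9.62
tool_pos: [0.5592, -0.2013, 0.1478]
tcp_rot: [-0.799, -3.038, -0.0]
ft_force: [0.2, 0.2, 0.3]
grip_width: 0.0461
grasp_force: 50.0
clock: 9.95
tool_pos: [0.5593, -0.2014, 0.1521]
tcp_rot: [0.799, 3.038, -0.0]
ft_force: [-0.2, -0.5, -0.7]
grip_width: 0.046
grasp_force: 50.0
clock: 10.28
tool_pos: [0.5593, -0.2014, 0.1563]
tcp_rot: [0.799, 3.038, -0.0]
ft_force: [-0.6, 0.3, -0.4]
grip_width: 0.0459
grasp_force: 50.0
t 10.2833 pos [ 0.5593 -0.2014  0.1563] yaw 60.53 F [-0.55  0.26 -0.37] Tq [-0.03 -0.02 -0.  ] w 0.0459 g 49.99990997981513
 shift [ 0.0005 -0.0005  0.0267] tilt fix [0.     0.0003 0.    ] turn 0.0058 q [-0.478  0.178  1.651 -0.     1.313 -1.535]
```

```bash
python3 -m pendant '[0,0,-0.02,0,0,0, 0,0,-0.04,0,0,0, 0,0,-0.06,0,0,0, 0,0,-0.08,0,0,0, 0,0,-0.1,0,0,0, 0,0,-0.12,0,0,0, 0,0,-0.14,0,0,0, 0,0,-0.16,0,0,0]'
python3 - <<'E'
from h import *
goal(.5305,.1935,.15)
fs=[grab_frame(n)["pixels"] for n in("scene","top")]
cv2.imwrite("pics/lift.png",np.hstack([cv2.resize(fs[0][180:420,160:360],None,fx=2,fy=2),cv2.resize(fs[1][140:380,300:500],None,fx=2,fy=2)])[...,::-1])
# dish from undisturbed rim pixels: both views, rim/floor
for n in("scene","top"):
    f=dict(np.load(n+".npz"));P=cloud(f);px=f["pixels"].astype(int)
    r=np.hypot(P[...,0]-.530,P[...,1]-.194)
    m=((r<.085)&(px.max(2)-px.min(2)<50)).astype(np.uint8)
    c=max(cv2.findContours(cv2.morphologyEx(m,cv2.MORPH_OPEN,np.ones((3,3))),0,1)[0],key=cv2.contourArea)
    fl=240/np.tan(np.radians(f["vfov"])/2);T=f["T"]
    uv=c[:,0].astype(float);D=np.c_[(uv[:,0]-f["cx"])/fl,-(uv[:,1]-f["cy"])/fl,-np.ones(len(uv))]@T[:3,:3].T
    Q=T[:3,3]+D*((.018-T[2,3])/D[:,2])[:,None]
    print(n,cv2.fitEllipse((Q[:,:2]*1000).astype(np.float32)))
E
```

```text
clock: 10.95
tool_pos: [0.5593, -0.2013, 0.2373]
tcp_rot: [0.799, 3.038, -0.0]
ft_force: [0.7, -0.4, -1.1]
grip_width: 0.046
grasp_force: 50.0
t 10.95 pos [ 0.5593 -0.2013  0.2373] yaw 60.53 F [ 0.68 -0.35 -1.14] Tq [-0.03 -0.01 -0.04] w 0.046 g 49.99974126345478
 shift [0.4387 0.6592 0.1745] tilt fix [0.     0.0003 0.    ] turn None q [-0.478  0.123  1.559  0.     1.46  -1.535]
scene ((528.1227416992188, 191.6867218017578), (138.32884216308594, 139.33001708984375), 106.66815185546875)
top ((531.5934448242188, 192.3147735595703), (139.3372039794922, 140.46539306640625), 3.5499095916748047)
```

View pics/lift.png

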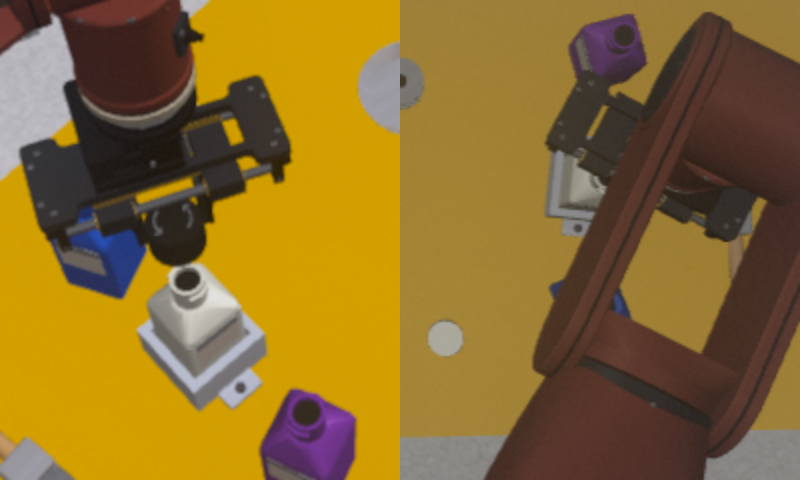

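The crop shows the cap held in the gripper with the threaded neck (187,278) bare and the bottle still seated in the holder.

```bash
python3 -m pendant '[0.02,0.03,0,0,0,0, 0.06,0.09,0,0,0,0, 0.1,0.15,0,0,0,0, 0.14,0.21,0,0,0,0, 0.18,0.27,0,0,0,0, 0.22,0.33,0,0,0,0, 0.26,0.39,0,0,0,0, 0.3,0.45,0,0,0,0]'
python3 -m pendant '[0.04,0.06,0,0,0,0, 0.07,0.105,0.03,0,0,0, 0.1,0.15,0.07,0,0,0, 0.12,0.18,0.11,0,0,0, 0.13,0.2,0.15,0,0,0, 0.138,0.206,0.18,0,0,0, 0.138,0.206,0.18,0,0,0, 0.138,0.206,0.18,0,0,0]'
python3 -c "
from h import *
goal(.53,.192,.02)"
```

```text
clock: 11.72
tool_pos: [0.5386, 0.07, 0.2356]
tcp_rot: [-0.799, -3.038, 0.0]
ft_force: [0.3, -0.3, -0.5]
grip_width: 0.046
grasp_force: 50.0
clock: 12.38
tool_pos: [0.5288, 0.1919, 0.1448]
tcp_rot: [-0.797, -3.036, 0.002]
ft_force: [0.4, 0.6, 1.0]
grip_width: 0.0461
grasp_force: 50.0
t 12.3833 pos [0.5288 0.1919 0.1448] yaw 60.57 F [0.41 0.64 1.03] Tq [ 0.   -0.03  0.05] w 0.0461 g 50.00008083618013
 shift [-0.0025  0.002   0.2497] tilt fix [-0.0014 -0.0014 -0.    ] turn None q [ 0.208  0.116  1.742 -0.     1.287 -0.849]
```

```bash
python3 -m pendant '[0,0,0.03,0,0,0, 0,0,0.07,0,0,0, 0,0,0.11,0,0,0, 0,0,0.15,0,0,0, 0,0,0.19,0,0,0, 0,0,0.22,0,0,0, 0,0,0.244,0,0,0, 0,0,0.25,0,0,0]'
python3 -m pendant '[0,0,0.004,0,0,0, 0,0,0.008,0,0,0, 0,0,0.012,0,0,0, 0,0,0.014,0,0,0, 0,0,0.014,0,0,0]'
python3 -m pendant '[0,0,0.002,0,0,0, 0,0,0.004,0,0,0, 0,0,0.004,0,0,0, 0,0,0.004,0,0,0]'
python3 -c "
from h import *
goal(.53,.192,.006)"
```

```text
clock: 13.05
tool_pos: [0.5296, 0.1912, 0.0201]
tcp_rot: [-0.8, -3.037, 0.001]
ft_force: [0.0, 0.0, -1.0]
grip_width: 0.0457
grasp_force: 50.0
clock: 13.47
tool_pos: [0.5303, 0.1921, 0.0145]
tcp_rot: [0.799, 3.038, 0.001]
ft_force: [-0.0, 0.1, 0.7]
grip_width: 0.0462
grasp_force: 50.0
clock: 13.8
tool_pos: [0.5298, 0.192, 0.012]
tcp_rot: [-0.799, -3.038, 0.0]
ft_force: [-0.7, 0.2, -1.4]
grip_width: 0.0461
grasp_force: 50.0
t 13.8 pos [0.5298 0.192  0.012 ] yaw 60.53 F [-0.67  0.24 -1.41] Tq [-0.05  0.02 -0.  ] w 0.0461 g 49.99978620267939
 shift [-0.0003  0.0001  0.0121] tilt fix [-0.0001 -0.     -0.    ] turn None q [ 0.208  0.281  1.826 -0.     1.035 -0.849]
```

```bash
for i in 1 2; do python3 -m pendant '[0,0,0.002,0,0,0, 0,0,0.004,0,0,0, 0,0,0.004,0,0,0, 0,0,0.004,0,0,0]' | egrep 'pos|ft'; done
python3 -m pendant '[0,0,0.002,0,0,0, 0,0,0.002,0,0,0, 0,0,0.002,0,0,0, 0,0,0.002,0,0,0]' | egrep 'pos|ft'
```

```text
tool_pos: [0.5298, 0.192, 0.0099]
ft_force: [-0.6, -0.3, -0.3]
tool_pos: [0.5298, 0.192, 0.0079]
ft_force: [-0.4, -0.2, -0.7]
tool_pos: [0.53, 0.192, 0.0071]
ft_force: [1.1, 0.0, 0.2]
```

```bash
for i in 1 2; do python3 -m pendant '[0,0,0.002,0,0,0, 0,0,0.002,0,0,0, 0,0,0.002,0,0,0, 0,0,0.002,0,0,0]' | egrep 'pos|ft'; done
```

```text
tool_pos: [0.53, 0.192, 0.007]
ft_force: [-3.3, -0.8, 6.4]
tool_pos: [0.5301, 0.192, 0.0069]
ft_force: [-6.5, -2.1, 14.3]
```

```bash
python3 -m pendant '[0,0,-0.002,0,0,0, 0,0,-0.004,0,0,0, 0,0,-0.004,0,0,0, 0,0,-0.004,0,0,0]'
python3 -m pendant '[0,0,0,0,0,0, 0,0,0,0,0,0, 0,0,0,0,0,0, 0,0,0,0,0,0, 0,0,0,0,0,0, 0,0,0,0,0,0]' 0.4
python3 -m pendant '[0,0,-0.01,0,0,0, 0,0,-0.02,0,0,0, 0,0,-0.04,0,0,0, 0,0,-0.06,0,0,0, 0,0,-0.08,0,0,0, 0,0,-0.12,0,0,0, 0,0,-0.16,0,0,0, 0,0,-0.2,0,0,0]'
python3 -m pendant '[-0.06,0,-0.05,0,0,0, -0.12,0,-0.1,0,0,0, -0.18,0,-0.1,0,0,0, -0.24,0,-0.1,0,0,0, -0.3,0,-0.1,0,0,0, -0.36,0,-0.1,0,0,0, -0.36,0,-0.1,0,0,0]'
python3 - <<'E'
from h import *
np.set_printoptions(precision=4,suppress=True)
fs={n:grab_frame(n) for n in("scene","top")}
cv2.imwrite("pics/end.png",np.hstack([cv2.resize(f["pixels"],(400,300)) for f in fs.values()])[...,::-1])
for n,f in fs.items():
    P=cloud(f);m=(np.hypot(P[...,0]-.53,P[...,1]-.192)<.045)&(P[...,2]>.034)&(P[...,2]<.06)
    print(n,m.sum(),P[m].mean(0),P[m].std(0), np.percentile(P[m][:,2],[10,50,90]))
E
```

```text
clock: 15.8
tool_pos: [0.53, 0.192, 0.0071]
tcp_rot: [0.799, 3.038, 0.0]
ft_force: [-0.7, -0.2, 2.9]
grip_width: 0.0457
grasp_force: 50.0
clock: 16.3
tool_pos: [0.5298, 0.192, 0.0069]
tcp_rot: [-0.799, -3.038, 0.0]
ft_force: [-0.3, 0.1, -0.1]
grip_width: 0.0604
grasp_force: 0.0
clock: 16.97
tool_pos: [0.5301, 0.192, 0.1091]
tcp_rot: [0.799, 3.037, 0.001]
ft_force: [-0.6, -0.6, -1.0]
grip_width: 0.0612
grasp_force: 0.0
clock: 17.55
tool_pos: [0.6904, 0.0998, 0.1578]
tcp_rot: [0.803, 3.034, -0.001]
ft_force: [-0.6, 0.5, -0.1]
grip_width: 0.0609
grasp_force: 0.0
scene 55 [0.5211 0.1731 0.0402] [0.0084 0.0054 0.0028] [0.0364 0.0404 0.0438]<stdin>:7: RuntimeWarning: Mean of empty slice.
  ret = um.true_divide(
  ret = _var(a, axis=axis, dtype=dtype, out=out, ddof=ddof,
  arrmean = um.true_divide(arrmean, div, out=arrmean,
  ret = um.true_divide(
Traceback (most recent call last):
IndexError: index -1 is out of bounds for axis 0 with size 0
```

View pics/end.png

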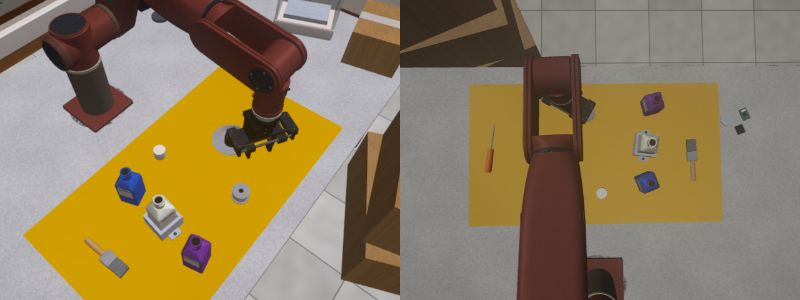

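The picture shows the arm still hiding the dish; the bare bottle stands in its holder and the other things are where they were. I'll move aside and look.

```bash
python3 -m pendant '[0,-0.06,-0.05,0,0,0, 0,-0.12,-0.1,0,0,0, 0,-0.18,-0.15,0,0,0, 0,-0.24,-0.15,0,0,0, 0,-0.3,-0.15,0,0,0, 0,-0.36,-0.15,0,0,0, 0,-0.4,-0.15,0,0,0, 0,-0.4,-0.15,0,0,0]'
python3 - <<'E'
from h import *
np.set_printoptions(precision=4,suppress=True)
fs={n:grab_frame(n) for n in("scene","top")}
cv2.imwrite("pics/end2.png",np.hstack([cv2.resize(fs["scene"]["pixels"][120:320,270:470],(400,400)),cv2.resize(fs["top"]["pixels"][150:350,140:340],(400,400))])[...,::-1])
for n,f in fs.items():
    P=cloud(f);m=(np.hypot(P[...,0]-.53,P[...,1]-.192)<.045)&(P[...,2]>.034)&(P[...,2]<.06)
    if m.sum(): print(n,m.sum(),P[m].mean(0),P[m].std(0), np.percentile(P[m][:,2],[10,50,90]))
E
```

```text
clock: 18.32
tool_pos: [0.5859, -0.0728, 0.2332]
tcp_rot: [0.802, 3.037, -0.002]
ft_force: [0.4, -0.2, -0.4]
grip_width: 0.0611
grasp_force: 0.0
scene 152 [0.5399 0.1906 0.0407] [0.0076 0.0123 0.0025] [0.0373 0.0409 0.0437]
top 296 [0.5312 0.192  0.041 ] [0.012  0.0121 0.0024] [0.0383 0.0411 0.044 ]
```

View pics/end2.png

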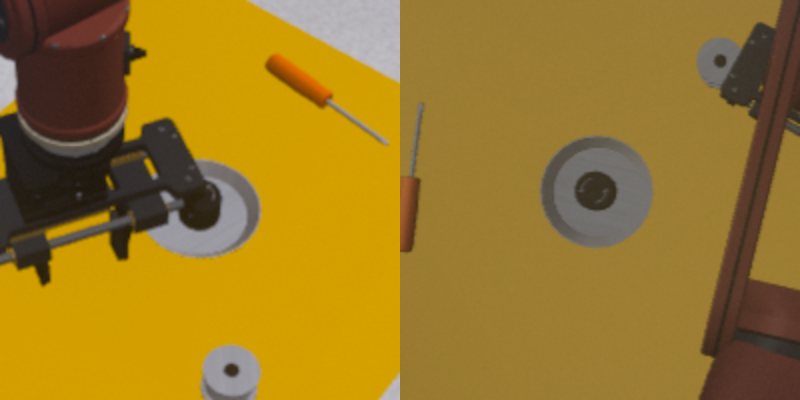

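The cap stands upright and flat in the middle of the dish (top crop (597,190)), its top at z = 0.041, which matches 4 + 37 mm. The arm is clear of everything.

```bash
python3 -m pendant '[0,0,0,0,0,0, 0,0,0,0,0,0, 0,0,0,0,0,0]' >/dev/null; python3 -c "
from bench import workorder
print(workorder.sign_off())"
```

```text
the job is handed in; nothing more can be done
None
```

The bottle is open and still down in its holder, the cap stands upright and flat in the middle of the steel dish, nothing else on the bench was moved as far as the pictures show, and the job was handed in at about 19 s; no verdict came back.

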